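# Offer up the tilt-over mast section and hold it for the hinge pin

### The job

Lift the lower mast section off its timber rest and bring its hinge leaf to the leaf on the concrete mast foot, so that the two mast knuckles sit in the two gaps between the foot's three knuckles and all the pin holes line up in one straight bore. The program finishes while still holding it there: mast level and still, carried by the gripper alone, at most lightly touching the foot, so that a colleague can push the pin through. Do not force or bang the knuckles, and leave the pin, spanner, mug and meter where they are.

Things in the scene. Friction and masses are not known exactly. Their poses are not given: they have to be found in the camera images.
- mast: Loose mast section, aluminium, 0.36-0.56 kg: square tube 40 x 40 x 300 mm welded to an upright hinge leaf (6 mm plate, 102 wide, from 33.5 below to 35 above the tube axis). Origin: tube axis in the leaf's outer end face; x along the tube out of the leaf (tube 6 to 306 mm behind it), y left along the hinge line, z up. Starts level on the rest, tube axis 77 mm up, x roughly towards the foot.
- mast_grip (a point): A good place to grip across the 40 mm wide tube from above: on the tube's axis 105 mm behind the origin of the mast, within 15 mm of its balance point, over the clear space between the battens. Same axes as the mast.
- mast_left (a point): Centre of the hole at the outer end of the mast's left knuckle: in mast axes (0, 30.5, -48) mm. Same axes as the mast. The two mast knuckles hang under the plate's lower edge: barrels 24 mm outside diameter, 19 mm wide, 12 mm hole along y, centred 21 mm left and right of the middle.
- mast_right (a point): Centre of the hole at the outer end of the mast's right knuckle: in mast axes (0, -30.5, -48) mm. Same axes as the mast.
- foot: Mast foot, fixed: concrete slab 200 x 200 mm, top 60 mm above the desk, with a steel hinge leaf bolted flat on it (6 mm plate, 102 mm wide, top 66 mm up, four bolt heads up to 74 mm); its three knuckles stand out past one edge of the slab. Origin: centre of the slab's underside; x from the hinge edge into the slab, y along the hinge line to the left, z up.
- foot_hinge (a point): Middle of the foot's hole axis (its y), in foot axes (-114, 0, 66) mm, same axes. Knuckles 24 mm diameter, 18 wide, hole 12, at y = -42, 0, 42 mm; the 24 mm gaps leave 2.5 mm each side of a mast knuckle, as do barrels and opposite plates. Enter straight down from above. In place, mast axes lie along foot axes: tube level, pointing away from the slab, its axis 114 mm above the desk.
- rest: The timber rest, fixed: a plywood board 230 x 140 x 12 mm with two cross battens 38 mm wide, 140 mm long, their tops 57 mm above the desk, centred 85 mm either side of the middle (132 mm clear between them). Origin: centre of the underside, x along the mast (roughly), z up.
- pin: Bystander: the L-shaped steel hinge pin, 8 mm thick, 130 mm long, lying on the desk. Origin at the middle of its long leg, underside.
- spanner: Bystander: a steel spanner 180 mm long lying on the desk. Origin at its middle.
- mug: Bystander: a steel mug, 76 mm across, 92 mm high, standing on the desk. Origin under its centre.
- meter: Bystander: a black meter box 100 x 130 x 68 mm standing on the desk. Origin under its centre.

How it is judged:
By the outcome, as a careful person would: the job done as asked, in the order asked, and still so for the second after the job is handed in, while the arm keeps its last pose, push and grip.
It also fails if it takes over 42 s, if anything falls off the work surface, if the arm or the gripper's body presses on something with over 40 N, if the wrist force passes 120 N, or if a joint passes its speed limit or range.

### The arm

A 6-joint arm with a two-finger parallel gripper is mounted at the origin on the work surface. World frame = base frame: x ahead of the robot, y to its left, z up, the work surface at z = 0. Lengths are in m, angles in rad, forces in N, time in s.
With the tool pointing down it reaches from about 0.35 to 0.775 m from the base axis. Payload 5.5 kg.
Tool frame: the origin (TCP) lies at the very end of the fingers, on their centre line; the grasp point (between the pads) lies 19 mm behind it; z points along the fingers, y is the line along which they close (so a half turn about z gives the same grasp; the last joint's range is limited). The gripper opens to 85 mm and grips with 20 to 120 N. Pads are 22 mm wide; open, the fingers measure 114 mm over their backs; the gripper's body (76 mm by 85 mm) begins 54 mm behind the grasp point. The pads swing forward as they close: fully open they stand 13 mm farther back than shut.
Start: joints at [-1.315, 0.313, 0.046, 1.304, 0, 1.431], TCP at [0.222, -0.531, 0.231] pointing down, gripper open.
Joint ranges: [-2.76, 2.76], [-0.86, 1.69], [-1.03, 1.26], [-2.2, 2.34], [-1.47, 1.5], [-3.14, 3.14]. Speed limits (rad/s): [2.57, 2.57, 3.14, 3.14, 3.14, 3.14].

### API

Orientations are given as a unit quaternion [w, x, y, z].
In Python, from workcell import get_state, read_camera, hand_in gives the robot as it stands.
- The arm moves only by the tool send_rows, never from a script. Its argument "increments" is a list of rows, each an object of numbers: "dx", "dy", "dz": the shift along the world's x, y, z in units of 25 mm (1.0 is 25 mm); "roll": the turn about the world's z in units of 8 degrees (1.0 is 8 degrees); "claw": the opening, from -1 (shut) to 1 (fully open). In form: [{"dx": .., "dy": .., "dz": .., "roll": .., "claw": ..}, ...]. A call has exactly 5 rows; each row is the pose to reach, as a shift and turn from the pose commanded when the call began; what a row does not reach only later rows make up. A row lasts 1/8 s, in which the tool goes at most 62.5 mm and 10.7 degrees, less where a joint would pass 70% of its speed; a pose out of reach is approached as far as the arm can. A call with a gripper value outside its range is refused whole. The fingers move at their own pace and stop on an object; "grip_force" is the grip in N (left out, the last holds). Time passes only in rows, so rows that repeat a pose let the fingers close, or fill a call up. It gives the time, the measured TCP pose, the force, the opening and the grip force at its end, in the units of the state.
- get_state(): the state, without advancing time (a new reading comes with each control period).
- read_camera(name): name is "side" or "top" or "wrist"; returns a dict with "image" (480x640x3 uint8, blue, green, red), "fx", "fy", "cx", "cy" (pixels), "world_to_cam" (4x4, takes a point from world to camera coordinates). Camera axes: x right, y up, looking along -z (the intrinsics and any distortion apply to the point x, -y, -z); pixel columns grow to the right and rows downward; lengths in m; the calibration is good to about 2 mm. A picture is of the moment at which its call begins. There is no depth.
- hand_in(): hands the job in; it is judged then, once.
The state is a dict: "clock": time; "joint_pos": joint angles; "qvel": joint speeds; "tau": joint torques, N m; "tcp_pos": TCP position; "orientation": TCP orientation; "wrist_force": force on the tool from outside, world axes, zero at the start; "ft_torque": the same for the moment, N m; "finger_gap": finger opening in m; "grip_force": force on a finger pad.
Only numpy, scipy, OpenCV 4.12 (cv2) and the standard library are available. Lean on these libraries where they do the work, as an engineer would, in place of code of your own. Each camera call takes 0.05 s, during which the arm holds its last target. There are 200 camera calls.

## Working session

There is one attempt and no reset: what is moved stays moved. The work goes in short steps, Python scripts to look and compute and a tool call to move; the robot and the scene stay as the last step left them, time stands still between calls to the robot, and variables do not carry over. Pictures are saved under pics/ and viewed, at most 10 in all, crops included, and the job is handed in when it is done.

Besides the shell and the picture viewer there is one more tool, called after "Request:" as name([rows], argument=value, ...), one row to a line, values as JSON. send_rows: Moves the arm, as the interface text tells. Its arguments: {"type":"object","properties":{"increments":{"type":"array","items":{"type":"object","properties":{"dx":{"type":"number"},"dy":{"type":"number"},"dz":{"type":"number"},"roll":{"type":"number"},"claw":{"type":"number"}}}},"grip_force":{"type":"number"}},"required":["increments"]}

```bash
mkdir -p pics; cat > h.py <<'E'
import numpy as np, cv2
from workcell import get_state, read_camera
def P(c,p):
    p=np.atleast_2d(p); q=(c["world_to_cam"]@np.c_[p,np.ones(len(p))].T).T
    return np.c_[c["fx"]*q[:,0]/-q[:,2]+c["cx"], c["fy"]*-q[:,1]/-q[:,2]+c["cy"]]
def ray(c,uv):
    T=c["world_to_cam"];R=T[:3,:3];o=-R.T@T[:3,3]
    d=np.array([(uv[0]-c["cx"])/c["fx"],-(uv[1]-c["cy"])/c["fy"],-1.]); return o,R.T@d
def onz(c,uv,z):
    o,d=ray(c,uv); return o+d*(z-o[2])/d[2]
def tri(obs):
    A=np.zeros((3,3));b=np.zeros(3);L=[]
    for c,uv in obs:
        o,d=ray(c,uv);d=d/np.linalg.norm(d);M=np.eye(3)-np.outer(d,d);A+=M;b+=M@o;L.append((o,M))
    p=np.linalg.solve(A,b); return p,[np.linalg.norm(M@(p-o)) for o,M in L]
E
python3 - <<'E'
from h import *
import pickle
s=get_state();print(s)
C={n:read_camera(n) for n in("top","side","wrist")}
pickle.dump(C,open("c0.pkl","wb"))
for n,c in C.items():
    cv2.imwrite(f"pics/{n}0.png",c["image"]);print(n,c["fx"],c["fy"],c["cx"],c["cy"],[k for k in c],np.round(c["world_to_cam"],3).tolist())
E
```

```text
{'clock': 0.0, 'joint_pos': array([-1.31463587e+00,  3.14013027e-01,  4.49775113e-02,  1.30354760e+00,
       -2.07336794e-05,  1.43118260e+00]), 'qvel': array([-7.67822393e-04, -5.16154411e-04,  1.62607184e-04, -9.19746201e-04,
       -3.06746734e-03,  8.33184213e-05]), 'tau': array([-1.35229609e-03, -4.80623925e+01,  2.98533386e+01,  1.92734582e-02,
       -2.63910442e-04,  8.74941719e-06]), 'tcp_pos': array([ 0.22152824, -0.53008228,  0.23040105]), 'orientation': array([-8.91276368e-04,  9.80483767e-01,  1.96598025e-01, -6.23810065e-05]), 'wrist_force': array([0.16124091, 0.65236104, 0.39255782]), 'ft_torque': array([ 0.00644417, -0.0128558 ,  0.00982619]), 'grip_force': 0.0, 'finger_gap': 0.08542278081668583}
top 584.1075615586813 584.1075615586813 314.5854594067402 243.77498323396696 ['image', 'fx', 'fy', 'cx', 'cy', 'world_to_cam'] [[-0.004, -1.0, -0.019, 0.06], [0.992, -0.006, 0.124, -0.559], [-0.124, -0.018, 0.992, -1.417], [0.0, 0.0, 0.0, 1.0]]
side 567.5344626257611 567.5344626257611 321.9335108995235 239.56586167058168 ['image', 'fx', 'fy', 'cx', 'cy', 'world_to_cam'] [[-0.996, -0.09, 0.02, 0.537], [0.073, -0.631, 0.773, -0.078], [-0.056, 0.771, 0.635, -1.104], [0.0, 0.0, 0.0, 1.0]]
wrist 338.8443003315577 338.8443003315577 318.86785770880135 236.75793327251563 ['image', 'fx', 'fy', 'cx', 'cy', 'world_to_cam'] [[0.385, -0.923, -0.0, -0.575], [0.891, 0.372, -0.259, 0.033], [0.239, 0.099, 0.966, -0.377], [0.0, 0.0, 0.0, 1.0]]
```

View pics/top0.png

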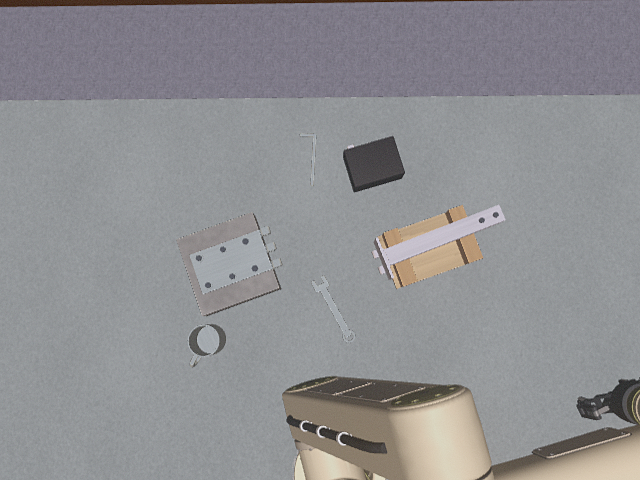

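View pics/side0.png

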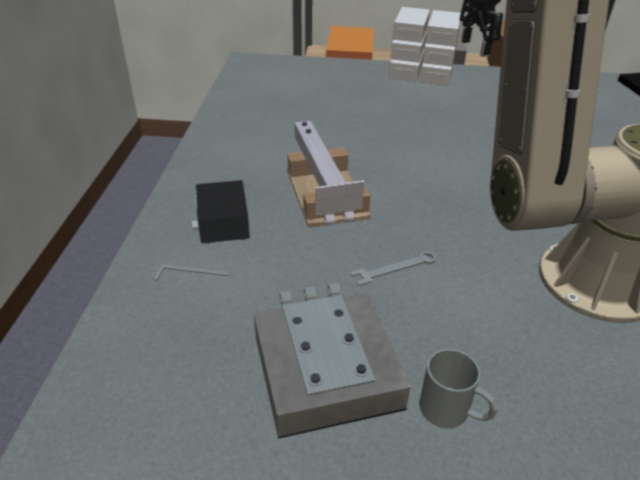

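The top view shows the foot at about (235,262), with its knuckles on the right at (265,230), (270,247) and (277,263). The mast runs from its leaf at (380,255) to the tube end at (503,213). The side view shows the leaf face at (340,197), the foot knuckles at (286,296), (310,292) and (333,289), and six dark bolts on the plate.

```bash
cat > m.py <<'E'
from h import *
import pickle
C=pickle.load(open("c0.pkl","rb"));t,s=C["top"],C["side"]
def dark(c,box,th):
    x0,y0,x1,y1=box;g=cv2.cvtColor(c["image"],cv2.COLOR_BGR2GRAY)[y0:y1,x0:x1]
    n,l,st,ce=cv2.connectedComponentsWithStats((g<th).astype(np.uint8))
    return [(ce[i]+[x0,y0]).round(1).tolist()+[int(st[i,4])] for i in range(1,n) if st[i,4]>8]
print("top",dark(t,(185,230,265,298),90)); print("side",dark(s,(280,295,375,392),75))
for uvt,uvs in [((245,240),(297,320)),((254,268),(338,313)),((198,258),(315,378)),((208,285),(361,369)),((222,249),(305,345)),((232,276),(349,338)),((265,230),(286,296)),((277,263),(333,289))]:
    p,e=tri([(t,uvt),(s,uvs)]);print(p.round(4),np.round(e,4))
hsv=cv2.cvtColor(t["image"],cv2.COLOR_BGR2HSV)
for q in [(440,235),(400,249),(378,256),(377,268),(230,262),(270,247),(320,60),(300,300)]: print(q,hsv[q[1],q[0]],t["image"][q[1],q[0]])
E
python3 m.py
python3 -c "
import cv2,numpy as np
a=cv2.imread('pics/top0.png');b=cv2.imread('pics/side0.png')
u=lambda i,x,y,w,h,k:cv2.resize(i[y:y+h,x:x+w],None,fx=k,fy=k,interpolation=cv2.INTER_CUBIC)
o=np.zeros((600,800,3),np.uint8)
o[:300,:400]=u(a,365,195,160,120,2.5)
o[:300,400:]=u(a,170,205,133,100,3)[:300,:399].copy() if 0 else cv2.resize(a[205:325,170:330],(400,300))
o[300:,:400]=cv2.resize(b[115:235,280:440],(400,300));o[300:,400:]=cv2.resize(b[275:395,250:410],(400,300))
cv2.imwrite('pics/crop.png',o)"
```

```text
top [[262.9, 240.1, 11], [245.4, 241.1, 13], [222.5, 249.2, 13], [198.6, 257.8, 12], [254.5, 267.9, 17], [207.9, 284.6, 13]]
side [[338.2, 312.8, 30], [296.9, 320.1, 32], [348.5, 337.4, 49], [305.0, 346.0, 45], [360.7, 368.8, 58], [314.9, 378.2, 57]]
[0.5634 0.2268 0.0657] [0.0025 0.0025]
[0.4966 0.2042 0.0655] [0.0007 0.0007]
[0.5212 0.3403 0.0695] [0.0008 0.0008]
[0.4553 0.3152 0.0672] [0.0012 0.0012]
[0.5426 0.2818 0.0711] [0.0009 0.0009]
[0.4765 0.2572 0.0674] [0.0015 0.0015]
[0.5877 0.1777 0.0687] [0.0021 0.0021]
[0.5087 0.1484 0.0648] [0.0005 0.0005]
(440, 235) [138  15 202] [202 190 197]
(400, 249) [136  16 207] [207 194 201]
(378, 256) [143  10 207] [207 199 205]
(377, 268) [107  12 143] [143 139 136]
(230, 262) [107  13 171] [171 166 162]
(270, 247) [108  15 171] [171 165 161]
(320, 60) [128  28 135] [135 120 124]
(300, 300) [ 98  13 156] [156 154 148]
```

View pics/crop.png

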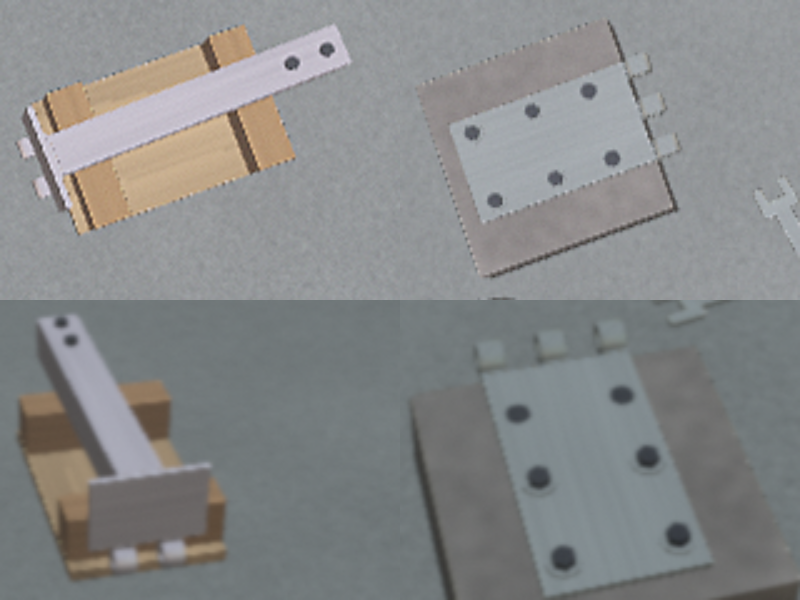

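The crop shows the mast tube clearly, with two dark holes near its free end, and the foot plate with six bolts in two rows of three. All of them are easy to triangulate.

```bash
cat > m2.py <<'E'
from h import *
import pickle
C=pickle.load(open("c0.pkl","rb"));t,s=C["top"],C["side"]
def dark(c,box,th):
    x0,y0,x1,y1=box;g=cv2.cvtColor(c["image"],cv2.COLOR_BGR2GRAY)[y0:y1,x0:x1].astype(float)
    w=np.clip(th-g,0,None);Y,X=np.mgrid[y0:y1,x0:x1];return np.array([(w*X).sum(),(w*Y).sum()])/w.sum()
b=lambda c,x,y,r=5,th=110:dark(c,(x-r,y-r,x+r+1,y+r+1),th)
T=[(245,241),(222,249),(199,258),(254,268),(232,276),(208,285)];S=[(297,320),(305,346),(315,378),(338,313),(349,338),(361,369)]
B=np.array([tri([(t,b(t,*a)),(s,b(s,*q,r=7,th=85))])[0] for a,q in zip(T,S)]);print("bolts",B.round(4))
d=B[:3]-B[3:];print(d.round(4)); f=(B[0]+B[3]-B[2]-B[5])
print("foot yaw x", np.degrees(np.arctan2(-f[1],-f[0])), np.degrees(np.arctan2(*(d.sum(0)[[1,0]])))+90)
for uvt,uvs in [((482,220),(308.5,131)),((495.5,215),(304.8,123.8))]:
    a=b(t,round(uvt[0]),round(uvt[1]),4,150);q=b(s,round(uvs[0]),round(uvs[1]),3,130);p,e=tri([(t,a),(s,q)]);print("hole",a,q,p.round(4),e[0].round(4))
hsv=cv2.cvtColor(t["image"],cv2.COLOR_BGR2HSV)
m=((hsv[...,0]>122)&(hsv[...,0]<155)&(hsv[...,2]>180)).astype(np.uint8)
m[:195]=0;m[300:]=0;m[:,:392]=0;m[:,520:]=0
m=cv2.morphologyEx(m,cv2.MORPH_CLOSE,np.ones((9,9)))
mm=m.copy()
Y,X=np.nonzero(mm);ed=[]
for u in range(402,480,2):
    r=np.nonzero(mm[:,u])[0]
    if len(r): ed.append((u,r.min()-.5,r.max()+.5))
ed=np.array(ed)
W=lambda k:np.array([onz(t,(e[0],e[k]),.097)[:2] for e in ed])
L=[]
for k in(1,2):
    vx,vy,x,y=cv2.fitLine(W(k).astype(np.float32),cv2.DIST_HUBER,0,1e-4,1e-4).ravel();L.append((vx,vy,x,y));print("edge yaw",np.degrees(np.arctan2(vy,vx)),x,y)
a=np.arctan2(L[0][1],L[0][0]);n=np.array([-np.sin(a),np.cos(a)])
print("width",n@(np.array(L[0][2:])-L[1][2:]))
n_,l,st,ce=cv2.connectedComponentsWithStats(mm);print(st.tolist())
# plate top-edge corners, z=.112 and side leaf corners
for uvt,uvs in [((375.2,239.5),(316,192.5)),((393.5,279),(364.8,181))]:
    p,e=tri([(t,uvt),(s,uvs)]);print("leafcorner",p.round(4),e[0].round(4))
E
python3 m2.py
```

```text
bolts [[0.5625 0.2266 0.0649]
 [0.5426 0.281  0.0675]
 [0.5215 0.3395 0.0676]
 [0.4963 0.2029 0.0651]
 [0.4767 0.257  0.0674]
 [0.4556 0.3154 0.0672]]
[[ 0.0662  0.0237 -0.0001]
 [ 0.0659  0.0241  0.    ]
 [ 0.0659  0.0241  0.0005]]
foot yaw x 109.943950746325 109.94818036795293
hole [481.23333333 219.96458333] [307.9579646  130.76106195] [ 0.6056 -0.34    0.0991] 0.0005
hole [495.20767649 214.44756683] [304.01626016 123.45993031] [ 0.6187 -0.3734  0.0997] 0.0004
edge yaw -68.9123 0.5900162 -0.2423667
edge yaw -68.939804 0.54791725 -0.24109912
width 0.038823538
[[0, 0, 640, 480, 305252], [392, 205, 114, 59, 1943], [392, 274, 2, 4, 5]]
leafcorner [ 0.561  -0.0877  0.0995] 0.0003
leafcorner [ 0.4657 -0.1281  0.1083] 0.0005
```

Measurements: the mast yaw is about 111°, the foot yaw about 109.95°, and the tube top about 98 mm up, which matches the text. The grip point is about (0.555, -0.2055). I'll move to hover above it now.

Request:
send_rows([
  {"dx": 1.0,"dy": 1.0,"dz": 0,"roll": 0.9,"claw": 1},
  {"dx": 2.4,"dy": 2.3,"dz": 0,"roll": 2.0,"claw": 1},
  {"dx": 3.8,"dy": 3.7,"dz": 0,"roll": 3.2,"claw": 1},
  {"dx": 5.2,"dy": 5.1,"dz": 0,"roll": 4.3,"claw": 1},
  {"dx": 6.6,"dy": 6.5,"dz": 0,"roll": 5.5,"claw": 1},
], grip_force=90)

```text
clock: 0.78
tcp_pos: [0.3875, -0.3668, 0.2311]
orientation: [-0.0, 0.834, 0.552, 0.0]
wrist_force: [0.4, 0.1, -0.3]
finger_gap: 0.0851
grip_force: 0.0
```

Request:
send_rows([
  {"dx": 1.5,"dy": 1.5,"dz": 0,"roll": 1.2,"claw": 1},
  {"dx": 3.0,"dy": 2.9,"dz": 0,"roll": 2.4,"claw": 1},
  {"dx": 4.5,"dy": 4.4,"dz": 0,"roll": 3.6,"claw": 1},
  {"dx": 5.8,"dy": 5.7,"dz": 0,"roll": 4.7,"claw": 1},
  {"dx": 6.72,"dy": 6.52,"dz": 0,"roll": 5.55,"claw": 1},
])

```text
clock: 1.4
tcp_pos: [0.5558, -0.2031, 0.2309]
orientation: [-0.0, 0.563, 0.826, 0.0]
wrist_force: [-0.5, -0.5, -0.1]
finger_gap: 0.0853
grip_force: 0.0
```

Request:
send_rows([
  {"dx": 0,"dy": 0,"dz": 0,"roll": 0,"claw": 1},
  {"dx": 0,"dy": 0,"dz": 0,"roll": 0,"claw": 1},
  {"dx": 0,"dy": 0,"dz": 0,"roll": 0,"claw": 1},
  {"dx": 0,"dy": 0,"dz": 0,"roll": 0,"claw": 1},
  {"dx": 0,"dy": 0,"dz": 0,"roll": 0,"claw": 1},
])

```text
clock: 2.02
tcp_pos: [0.5543, -0.2057, 0.2315]
orientation: [0.0, 0.566, 0.824, 0.0]
wrist_force: [-0.5, 0.1, 0.6]
finger_gap: 0.0853
grip_force: 0.0
```

```bash
python3 - <<'E'
from h import *
import pickle
s=get_state();q=s["orientation"];print(s["clock"],s["tcp_pos"],np.degrees(2*np.arctan2(q[2],q[1]))-90,q,s["joint_pos"][5])
c=read_camera("wrist");pickle.dump(c,open("w1.pkl","wb"))
a=c["image"].copy()
A=np.array([.5158,-.1075]);x=np.array([-.360,.933]);y=np.array([-.933,-.36])
for X,Y,Z in [(0,0,.112),(-.105,0,.097),(-.306,.02,.097),(-.306,-.02,.097),(-.006,.02,.097),(0,.051,.112),(0,-.051,.112)]:
    p=np.r_[A+X*x+Y*y,Z];u=P(c,p)[0];print(p.round(3),u.round(1));cv2.circle(a,tuple(int(v) for v in u.round()),3,(0,0,255),1)
cv2.imwrite("pics/w1.png",a)
E
```

```text
2.025 [ 0.55434036 -0.20566861  0.23148058] 21.0042888386524 [1.30614755e-04 5.66375387e-01 8.24147379e-01 3.74762405e-05] 0.7131868856368577
[ 0.516 -0.108  0.112] [316.9  87.2]
[ 0.554 -0.205  0.097] [317.4 225.5]
[ 0.607 -0.4    0.097] [297.9 422.6]
[ 0.645 -0.386  0.097] [338.2 422.5]
[ 0.499 -0.12   0.097] [290.8  99. ]
[ 0.468 -0.126  0.112] [245.6  87.4]
[ 0.563 -0.089  0.112] [388.2  87.1]
```

View pics/w1.png

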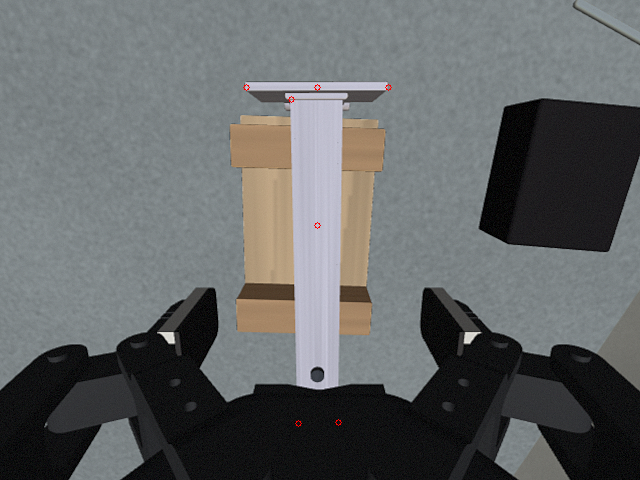

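The wrist view confirms the estimate. The leaf edge spans 246–389 px at row 85, and the tube is centred on column 317 under the projected grip point, with a clear gap between the battens. I'll descend and grip.

Request:
send_rows([
  {"dx": 0,"dy": 0.05,"dz": -1.2,"roll": 0,"claw": 1},
  {"dx": 0,"dy": 0.1,"dz": -3.0,"roll": 0,"claw": 1},
  {"dx": 0,"dy": 0.1,"dz": -4.8,"roll": 0,"claw": 1},
  {"dx": 0,"dy": 0.1,"dz": -6.2,"roll": 0,"claw": 1},
  {"dx": 0,"dy": 0.1,"dz": -6.92,"roll": 0,"claw": 1},
])

```text
clock: 2.7
tcp_pos: [0.5533, -0.202, 0.056]
orientation: [-0.002, 0.566, 0.824, -0.0]
wrist_force: [0.7, -0.6, 0.1]
finger_gap: 0.0855
grip_force: 0.0
```

Request:
send_rows([
  {"dx": 0,"dy": 0,"dz": 0,"roll": 0,"claw": 0.4},
  {"dx": 0,"dy": 0,"dz": 0,"roll": 0,"claw": 0.1},
  {"dx": 0,"dy": 0,"dz": 0,"roll": 0,"claw": -0.2},
  {"dx": 0,"dy": 0,"dz": 0,"roll": 0,"claw": -0.6},
  {"dx": 0,"dy": 0,"dz": 0,"roll": 0,"claw": -1},
])

```text
clock: 3.32
tcp_pos: [0.5555, -0.2033, 0.06]
orientation: [0.001, 0.566, 0.824, -0.0]
wrist_force: [-1.5, -0.7, 6.5]
finger_gap: 0.0391
grip_force: 92.0
```

Request:
send_rows([
  {"dx": 0,"dy": 0,"dz": 0,"roll": 0,"claw": -1},
  {"dx": 0,"dy": 0,"dz": 0,"roll": 0,"claw": -1},
  {"dx": 0,"dy": 0,"dz": 0,"roll": 0,"claw": -1},
  {"dx": 0,"dy": 0,"dz": 0,"roll": 0,"claw": -1},
  {"dx": 0,"dy": 0,"dz": 0,"roll": 0,"claw": -1},
])

```text
clock: 3.95
tcp_pos: [0.5555, -0.2033, 0.0601]
orientation: [0.001, 0.566, 0.824, -0.0]
wrist_force: [-1.8, -1.0, 6.9]
finger_gap: 0.0392
grip_force: 92.0
```

Gripped: the gap is 39 mm and the grip 92 N. I'll lift, then carry.

Request:
send_rows([
  {"dx": 0,"dy": 0,"dz": 0.5,"roll": 0,"claw": -1},
  {"dx": 0,"dy": 0,"dz": 1.4,"roll": 0,"claw": -1},
  {"dx": 0,"dy": 0,"dz": 2.6,"roll": 0,"claw": -1},
  {"dx": 0,"dy": 0,"dz": 3.8,"roll": 0,"claw": -1},
  {"dx": 0,"dy": 0,"dz": 4.8,"roll": 0,"claw": -1},
])

```text
clock: 4.58
tcp_pos: [0.5547, -0.2023, 0.1798]
orientation: [0.0, 0.566, 0.825, 0.0]
wrist_force: [0.7, -0.3, -4.6]
finger_gap: 0.039
grip_force: 90.9
```

Request:
send_rows([
  {"dx": 0.1,"dy": 0.7,"dz": 0,"roll": 0,"claw": -1},
  {"dx": 0.2,"dy": 1.9,"dz": 0,"roll": 0,"claw": -1},
  {"dx": 0.3,"dy": 3.3,"dz": 0,"roll": 0,"claw": -1},
  {"dx": 0.5,"dy": 4.7,"dz": 0,"roll": -0.05,"claw": -1},
  {"dx": 0.6,"dy": 6.1,"dz": 0,"roll": -0.1,"claw": -1},
])

```text
clock: 5.2
tcp_pos: [0.5687, -0.0475, 0.1767]
orientation: [-0.001, 0.571, 0.821, -0.0]
wrist_force: [0.4, -0.6, -4.2]
finger_gap: 0.0393
grip_force: 91.2
```

Request:
send_rows([
  {"dx": 0.2,"dy": 1.4,"dz": 0,"roll": -0.04,"claw": -1},
  {"dx": 0.3,"dy": 2.7,"dz": 0,"roll": -0.04,"claw": -1},
  {"dx": 0.4,"dy": 3.7,"dz": 0,"roll": -0.04,"claw": -1},
  {"dx": 0.5,"dy": 4.3,"dz": 0,"roll": -0.04,"claw": -1},
  {"dx": 0.56,"dy": 4.54,"dz": 0,"roll": -0.04,"claw": -1},
])

```text
clock: 5.82
tcp_pos: [0.5832, 0.0646, 0.1775]
orientation: [-0.001, 0.573, 0.819, -0.0]
wrist_force: [0.3, -0.8, -3.7]
finger_gap: 0.0386
grip_force: 91.1
```

Request:
send_rows([
  {"dx": 0,"dy": 0,"dz": 0,"roll": 0,"claw": -1},
  {"dx": 0,"dy": 0,"dz": 0,"roll": 0,"claw": -1},
  {"dx": 0,"dy": 0,"dz": 0,"roll": 0,"claw": -1},
  {"dx": 0,"dy": 0,"dz": 0,"roll": 0,"claw": -1},
  {"dx": 0,"dy": 0,"dz": 0,"roll": 0,"claw": -1},
])

```text
clock: 6.45
tcp_pos: [0.5837, 0.0631, 0.1784]
orientation: [0.0, 0.574, 0.819, 0.0]
wrist_force: [0.2, -0.4, -4.1]
finger_gap: 0.0392
grip_force: 91.1
```

```bash
python3 - <<'E'
from h import *
import pickle
s=get_state();q=s["orientation"];print(s["clock"],s["tcp_pos"],np.degrees(2*np.arctan2(q[2],q[1]))-90,q,s["wrist_force"],s["finger_gap"])
C={n:read_camera(n) for n in("top","side","wrist")};pickle.dump(C,open("c2.pkl","wb"))
o=np.zeros((600,800,3),np.uint8)
o[:300,:400]=cv2.resize(C["top"]["image"][195:315,190:350],(400,300),interpolation=cv2.INTER_CUBIC)
o[:300,400:]=cv2.resize(C["side"]["image"][230:350,230:390],(400,300),interpolation=cv2.INTER_CUBIC)
o[300:,:400]=cv2.resize(C["wrist"]["image"],(400,300),interpolation=cv2.INTER_AREA)
o[300:,400:]=cv2.resize(C["wrist"]["image"][20:170,220:420],(400,300))
cv2.imwrite("pics/h2.png",o)
E
```

```text
6.45 [0.58371943 0.06312477 0.17839531] 19.929971701481648 [7.63382975e-05 5.74076920e-01 8.18801367e-01 7.88073032e-05] [ 0.21976129 -0.44559048 -4.05127502] 0.0392263365962845
```

View pics/h2.png

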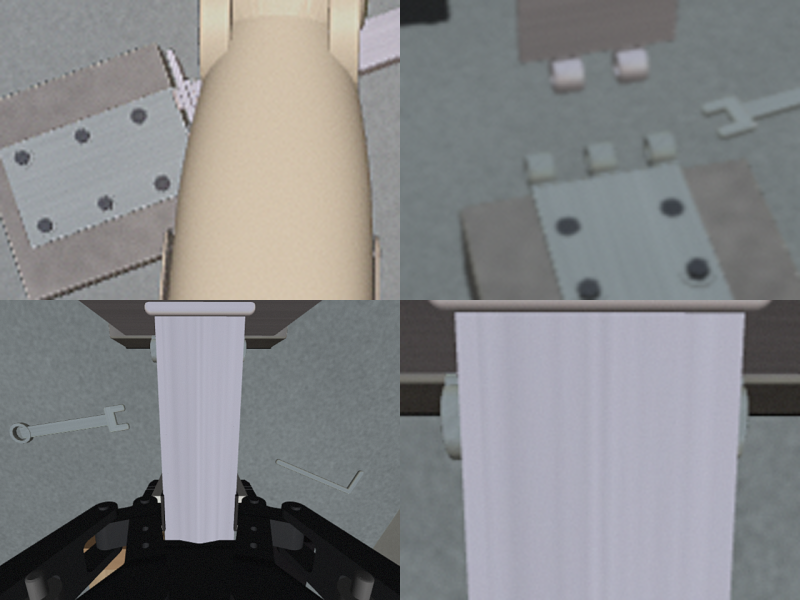

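The side view shows the mast knuckles at crop (566,75) and (631,65), above the foot knuckles at (540,165), (600,156) and (660,147). The hover is roughly above the gaps. The arm hides the top view, so I'll measure precisely in the side view, where both leaves appear together.

```bash
python3 - <<'E'
from h import *
import pickle
C=pickle.load(open("c2.pkl","rb"));s=C["side"];x0,y0=270,240
a=cv2.resize(s["image"][y0:y0+72,x0:x0+96],None,fx=8,fy=8,interpolation=cv2.INTER_NEAREST)
tcp=np.array([.58372,.06312]);r=np.radians(109.95);x=np.array([np.cos(r),np.sin(r)]);y=np.array([-x[1],x[0]])
M=np.r_[tcp+.1067*x,.1954];F=np.array([.548,.163,.066])
def dr(p,col):
    u=(P(s,p)[0]-[x0,y0]+.5)*8;cv2.circle(a,tuple(int(v) for v in u),2,col,-1);return u
for Y in(-.0305,-.0115,.0115,.0305): dr(M+np.r_[Y*y,-.048],(0,0,255))
for Y in(-.051,-.033,-.009,.009,.033,.051): dr(F+np.r_[Y*y,0],(0,255,0))
R=s["world_to_cam"][:3,:3]; print("cam pos",-R.T@s["world_to_cam"][:3,3])
cv2.imwrite("pics/k2.png",a)
w=C["wrist"]
for n,O,z,Ys in[("mast",M[:2],.1474,(-.0305,.0305)),("foot",F[:2],.066,(-.051,.051)),("foottop",F[:2],.078,(-.051,.051))]:
    print(n,[P(w,np.r_[O+Y*y,z])[0].round(1).tolist() for Y in Ys])
E
```

```text
cam pos [0.47822088 0.84956393 0.75008424]
mast [[383.7, 53.1], [251.6, 53.1]]
foot [[392.1, 84.8], [245.2, 84.9]]
foottop [[395.9, 81.7], [241.4, 81.7]]
```

View pics/k2.png

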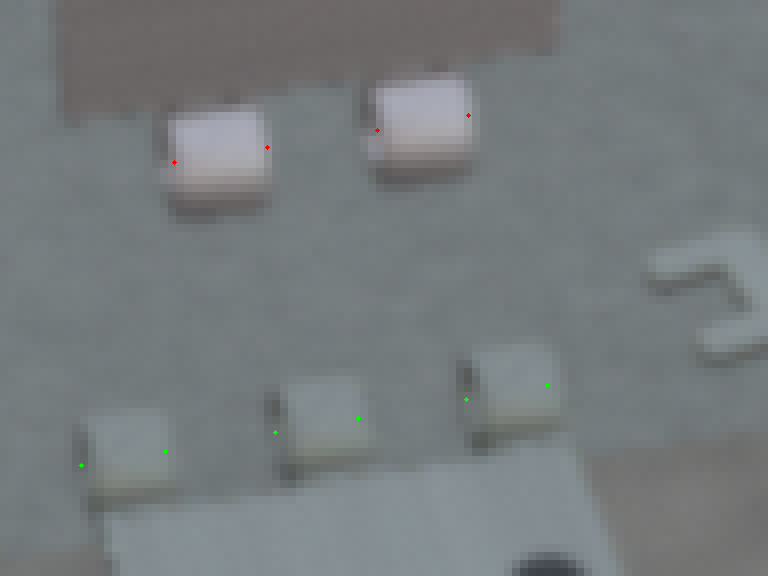

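In the side view the projected mast points fit: the right edges are 3–6 px and the lower tangents 57 px from the axis, as expected. The foot knuckles sit about 10 px (of 8x) right of and 14 px below my rough guess, so the foot hinge is near (0.545, 0.1665). I'll check that in the unobstructed first top view.

```bash
python3 - <<'E'
from h import *
import pickle
t=pickle.load(open("c0.pkl","rb"))["top"];x0,y0=226,214
a=cv2.resize(t["image"][y0:y0+72,x0:x0+96],None,fx=8,fy=8,interpolation=cv2.INTER_NEAREST)
r=np.radians(109.95);x=np.array([np.cos(r),np.sin(r)]);y=np.array([-x[1],x[0]])
F=np.array([.5448,.1666,.066])
def dr(X,Y,Z,col):
    u=(P(t,F+np.r_[X*x+Y*y,Z])[0]-[x0,y0]+.5)*8;cv2.circle(a,tuple(int(v) for v in u),2,col,-1)
for k in(-.042,0,.042):
    for e in(-.009,.009):
        dr(-.012,k+e,0,(0,255,0));dr(0,k+e,.012,(0,0,255))
for Y in(-.1,.1): dr(.014,Y,-.006,(255,0,0))
for Y in(-.051,.051): dr(.014,Y,0,(255,0,255))
cv2.imwrite("pics/f2.png",a)
c=np.array([(176.8,239),(253.6,213.4),(280.4,289),(204.4,315.8)])
W=np.array([onz(t,u,.06)[:2] for u in c]);print(W.round(4),[np.linalg.norm(W[i]-W[i-1]).round(4) for i in range(4)],"centre",W.mean(0),"hinge",W.mean(0)-.114*x)
E
```

```text
[[0.5702 0.3956]
 [0.6327 0.2071]
 [0.4464 0.1402]
 [0.3826 0.3238]] [np.float64(0.2009), np.float64(0.1987), np.float64(0.1979), np.float64(0.1944)] centre [0.50795541 0.26669627] hinge [0.54685221 0.15953733]
```

View pics/f2.png

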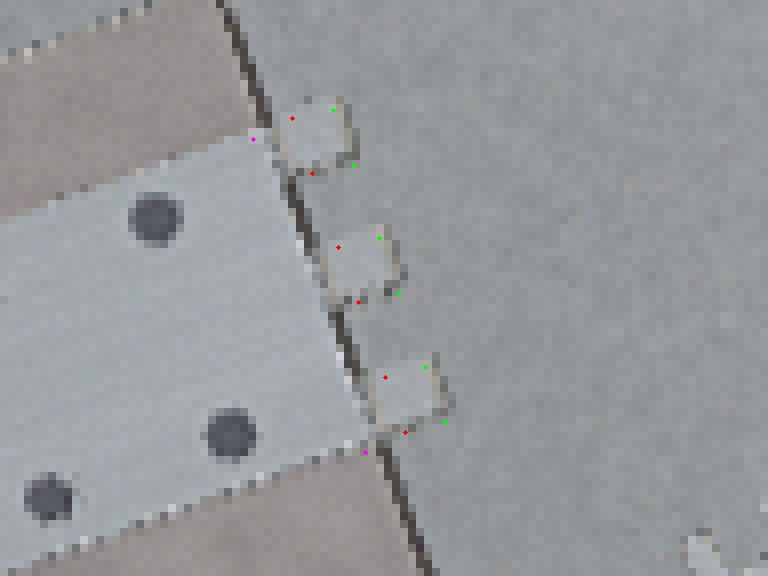

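The top view agrees within about 3 mm, which is calibration bias between the cameras. The same-camera relative measurements (side and wrist) agree that the mast must shift about +1.5 mm along the hinge and about +3.5 mm towards the foot. I'll apply that and come down to 10 mm above for a local comparison.

Request:
send_rows([
  {"dx": -0.05,"dy": 0.05,"dz": -0.3,"roll": 0,"claw": -1},
  {"dx": -0.1,"dy": 0.11,"dz": -0.8,"roll": 0,"claw": -1},
  {"dx": -0.1,"dy": 0.11,"dz": -1.3,"roll": 0,"claw": -1},
  {"dx": -0.1,"dy": 0.11,"dz": -1.7,"roll": 0,"claw": -1},
  {"dx": -0.1,"dy": 0.11,"dz": -1.88,"roll": 0,"claw": -1},
])

```text
clock: 7.22
tcp_pos: [0.5806, 0.0662, 0.1301]
orientation: [-0.001, 0.574, 0.819, -0.0]
wrist_force: [-0.2, 0.1, -3.1]
finger_gap: 0.0391
grip_force: 91.1
```

Request:
send_rows([
  {"dx": 0,"dy": 0,"dz": 0,"roll": 0,"claw": -1},
  {"dx": 0,"dy": 0,"dz": 0,"roll": 0,"claw": -1},
  {"dx": 0,"dy": 0,"dz": 0,"roll": 0,"claw": -1},
  {"dx": 0,"dy": 0,"dz": 0,"roll": 0,"claw": -1},
  {"dx": 0,"dy": 0,"dz": 0,"roll": 0,"claw": -1},
])

```text
clock: 7.85
tcp_pos: [0.5813, 0.0661, 0.1315]
orientation: [0.0, 0.574, 0.819, 0.0]
wrist_force: [0.0, 0.1, -4.7]
finger_gap: 0.0391
grip_force: 91.1
```

```bash
cat > v.py <<'E'
from h import *
import pickle,sys
s=get_state();q=s["orientation"];tcp=s["tcp_pos"];print(s["clock"],tcp.round(4),np.degrees(2*np.arctan2(q[2],q[1]))-90,q.round(4),s["wrist_force"].round(2))
C={n:read_camera(n) for n in("side","wrist","top")};pickle.dump(C,open(sys.argv[1]+".pkl","wb"));c=C["side"];x0,y0=276,250
a=cv2.resize(c["image"][y0:y0+60,x0:x0+80],None,fx=8,fy=8,interpolation=cv2.INTER_CUBIC)
r=np.radians(109.95);x=np.array([np.cos(r),np.sin(r)]);y=np.array([-x[1],x[0]])
M=np.r_[tcp[:2]+.1067*x,tcp[2]+.017];F=np.array([.5448,.1666,.066])
def dr(p,col):
    u=(P(c,p)[0]-[x0,y0]+.5)*8;cv2.circle(a,tuple(int(v) for v in u),2,col,-1)
for Y in(-.0305,-.0115,.0115,.0305): dr(M+np.r_[Y*y,-.048],(0,0,255)); dr(M+np.r_[Y*y+.0076*x,-.048-.0093],(0,0,255))
for Y in(-.051,-.033,-.009,.009,.033,.051): dr(F+np.r_[Y*y,0],(0,255,0)); dr(F+np.r_[Y*y-.0076*x,.0093],(0,255,0))
w=cv2.resize(C["wrist"]["image"][0:120,240:400],(640,480),interpolation=cv2.INTER_CUBIC)[:,160:480] if 0 else C["wrist"]["image"][0:120,240:400]
o=np.zeros((600,800,3),np.uint8);o[:480,:640]=a;o[480:,:160]=w;o[480:,160:400]=cv2.resize(C["top"]["image"][205:265,230:350],(240,120))
cv2.imwrite("pics/"+sys.argv[1]+".png",o)
d=(M-F);print("M-F along x,y",d[:2]@x,d[:2]@y)
E
python3 v.py k3
```

```text
7.85 [0.5813 0.0661 0.1315] 19.955271882573697 [2.000e-04 5.739e-01 8.189e-01 1.000e-04] [ 0.04  0.05 -4.68]
M-F along x,y -0.00018009509822405537 -3.0193236238480408e-05
```

View pics/k3.png

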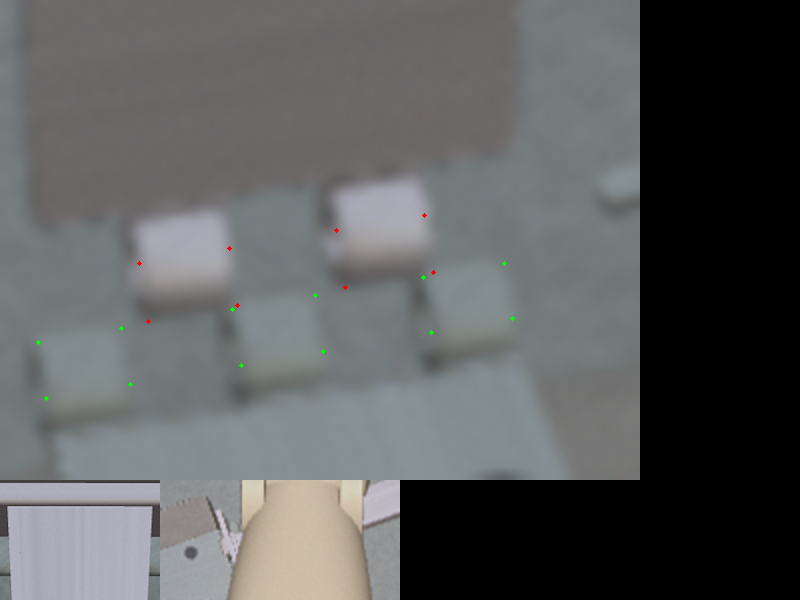

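The side crop shows the mast knuckles directly above the gaps, laterally within about 0.5 mm. Their bottoms are about 6 px (of 8x) higher than projected, so the mast is either slightly pitched up or about 2 mm short. I'll check level with the tube-end holes in the same camera.

```bash
python3 - <<'E'
from h import *
import pickle
s0=pickle.load(open("c0.pkl","rb"))["side"];s=pickle.load(open("k3.pkl","rb"))["side"]
g=np.array([.5555,-.2033,.0601]);n=np.array([.5813,.0661,.1315]);a=np.radians(109.95-111.07);R=np.array([[np.cos(a),-np.sin(a)],[np.sin(a),np.cos(a)]])
def mv(p): d=p-g; return n+np.r_[R@d[:2],d[2]]
def cen(c,u,r,th):
    x,y=np.round(u).astype(int);G=cv2.cvtColor(c["image"],cv2.COLOR_BGR2GRAY)[y-r:y+r+1,x-r:x+r+1].astype(float)
    w=np.clip(th-G,0,None);Y,X=np.mgrid[y-r:y+r+1,x-r:x+r+1];return np.array([(w*X).sum(),(w*Y).sum()])/w.sum(),G.min()
for u in[(307.96,130.76),(304.02,123.46)]:
    p=onz(s0,u,.097);q=mv(p);pr=P(s,q)[0];up=P(s,q+[0,0,.003])[0]
    print(p.round(4),"pred",pr.round(1),"+3mm:",(up-pr).round(2),"obs",cen(s,pr,5,130))
p1=P(s,mv(onz(s0,(305,126),.097)))[0].astype(int);o=np.zeros((600,800,3),np.uint8)
o[:]=cv2.resize(s["image"][p1[1]-30:p1[1]+30,p1[0]-40:p1[0]+40],(800,600),interpolation=cv2.INTER_CUBIC);cv2.imwrite("pics/end.png",o);print(p1)
# leaf bottom/top corners: same-camera transport from c0 (z .112 top)
for u,z in[((316,192.5),.112),((364.8,181),.112)]:
    q=mv(onz(s0,u,z));print("leaf top corner pred",P(s,q)[0].round(1))
G=s["image"]
E
```

```text
[ 0.6055 -0.3436  0.097 ] pred [281.  164.3] +3mm: [-0.04 -1.34] obs (array([280.99719888, 164.00105042]), np.float64(33.0))
[ 0.6189 -0.3784  0.097 ] pred [277.2 154.4] +3mm: [-0.05 -1.32] obs (array([277.24422719, 153.98100559]), np.float64(32.0))
[278 157]
leaf top corner pred [280.9 252.6]
leaf top corner pred [345.2 236.3]
```

View pics/end.png

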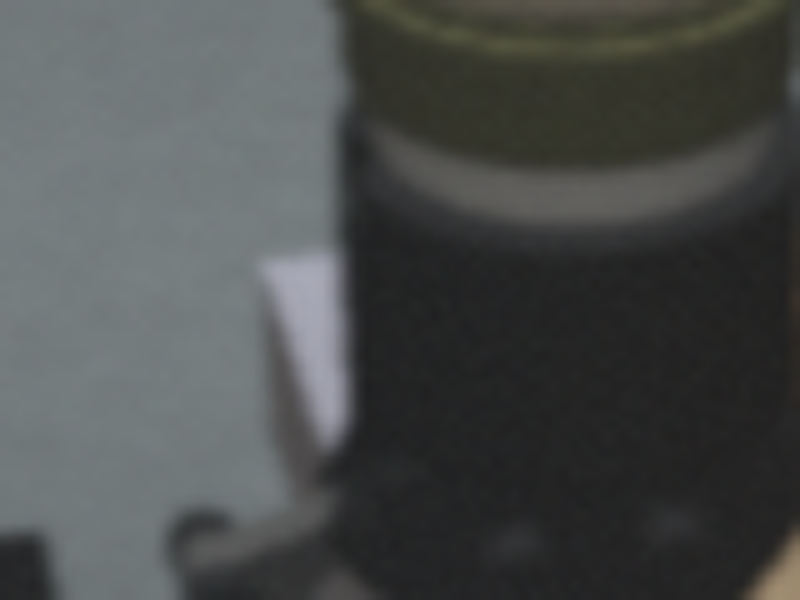

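The holes are hidden by the gripper, but the tube's rear corner shows at crop (258,258), about px (263.3,152.3). I'll transport that corner and the leaf corners from the first side image, where they were resting level, and compare.

```bash
python3 - <<'E'
from h import *
import pickle
s0=pickle.load(open("c0.pkl","rb"))["side"];s=pickle.load(open("k3.pkl","rb"))["side"]
g=np.array([.5555,-.2033,.0601]);n=np.array([.5813,.0661,.1315]);a=np.radians(109.95-111.07);R=np.array([[np.cos(a),-np.sin(a)],[np.sin(a),np.cos(a)]])
def mv(p): d=p-g; return n+np.r_[R@d[:2],d[2]]
def mask(c,x0,y0,x1,y1):
    b=c["image"][y0:y1,x0:x1].astype(float);return b  
def hue(c): 
    b=cv2.GaussianBlur(c["image"],(3,3),0).astype(float);return (b[...,2]-b[...,1])  # lavender/grey leaf: R-G higher than bluish desk
for nm,c,(x0,y0,x1,y1) in[("c0",s0,(305,175,375,225)),("k3",s,(270,235,350,292))]:
    D=hue(c);print(nm,"R-G samples leaf/desk",[round(D[y,x],1) for x,y in([(340,197),(400,200),(308,217)] if nm=="c0" else [(300,265),(360,262),(272,262)])])
# tube rear corner: top row of bright tube pixels
for nm,c,(x0,y0,x1,y1) in[("c0",s0,(285,112,320,140)),("k3",s,(255,142,275,175))]:
    V=c["image"][y0:y1,x0:x1].astype(float);D=V[...,2]-V[...,1]
    print(nm);print(np.round(V[...,1][::2 if nm=='x' else 1][:16,:18]).astype(int))
for u in[(295.2,122.2)]:
    print("corner pred",P(s,mv(onz(s0,u,.097)))[0])
for u in[(316,187),(364,181)]: print("leaf top",P(s,mv(onz(s0,u,.112)))[0])
G=s["image"][236:262,276:284,2].astype(int);print("k3 leaf top-left R",G[:,[1,3,5,7]].T)
G=s["image"][228:254,330:345,2].astype(int);print(G[:,[1,5,9,13]].T)
E
```

```text
c0 R-G samples leaf/desk [np.float64(4.0), np.float64(-8.0), np.float64(17.0)]
k3 R-G samples leaf/desk [np.float64(4.0), np.float64(-8.0), np.float64(-8.0)]
c0
[[119 120 120 120 120 120 121 119 121 120 120 120 121 121 121 120 122 121]
 [120 121 121 120 120 119 120 121 120 120 120 120 122 121 120 122 120 122]
 [120 121 120 121 119 120 120 121 121 121 120 120 120 121 121 121 122 121]
 [119 121 121 120 121 122 122 122 122 120 120 120 118 119 119 120 122 122]
 [120 122 122 123 121 121 121 123 122 122 122 121 120 121 119 120 120 120]
 [122 121 122 123 123 122 122 121 122 120 122 121 123 121 121 120 122 122]
 [121 120 122 123 122 121 122 121 120 121 119 122 122 121 121 122 121 122]
 [121 121 122 122 122 121 121 121 122 122 121 120 121 121 121 122 122 123]
 [122 123 121 122 122 121 120 122 121 122 121 120 121 121 121 124 125 124]
 [121 122 121 121 121 121 121 121 119 121 124 127 130 131 134 136 136 130]
 [121 121 120 120 120 122 121 120 120 125 135 147 154 158 158 156 142 117]
 [122 121 121 121 122 121 121 121 122 126 141 157 164 167 167 161 138 102]
 [121 120 121 121 122 120 121 121 119 1
[... 1772 characters left out ...]
5 103 103
  102 102 105 108 107 107 106 106]
 [116 117 116 116 113 112 115 131 163 165 140 118 112 110 111 109 110 109
  108 109 111 110 110 107 108 107]
 [116 117 117 115 114 116 120 141 165 164 130 113 111 109 110 109 109 108
  109 110 111 110 107 107 107 105]]
[[115 114 115 115 115 115 114 119 142 165 162 129 111 108 109 107 108 108
  108 110 110 110 109 106 106 106]
 [115 115 113 113 115 113 117 132 160 161 132 111 108 108 106 109 109 107
  109 111 110 109 106 105 106 107]
 [117 114 114 113 113 112 125 152 167 158 126 110 110 108 107 109 108 108
  109 112 110 107 107 108 108 108]
 [113 113 112 112 113 113 115 117 116 117 115 114 115 113 112 112 115 116
  117 116 115 116 116 115 115 115]]
```

The leaf edge is about 1 px up and the rear corner about 0.5 px down, so the mast is close to level, with about 0.5° nose-up at most. I'll lower it gently in steps and watch the force.

Request:
send_rows([
  {"dx": 0,"dy": 0,"dz": -0.12,"roll": 0,"claw": -1},
  {"dx": 0,"dy": 0,"dz": -0.26,"roll": 0,"claw": -1},
  {"dx": 0,"dy": 0,"dz": -0.4,"roll": 0,"claw": -1},
  {"dx": 0,"dy": 0,"dz": -0.52,"roll": 0,"claw": -1},
  {"dx": 0,"dy": 0,"dz": -0.6,"roll": 0,"claw": -1},
])

```text
clock: 8.62
tcp_pos: [0.581, 0.0662, 0.116]
orientation: [-0.0, 0.574, 0.819, -0.0]
wrist_force: [-1.0, -0.2, -3.9]
finger_gap: 0.0391
grip_force: 91.1
```

Request:
send_rows([
  {"dx": 0,"dy": 0,"dz": -0.06,"roll": 0,"claw": -1},
  {"dx": 0,"dy": 0,"dz": -0.14,"roll": 0,"claw": -1},
  {"dx": 0,"dy": 0,"dz": -0.22,"roll": 0,"claw": -1},
  {"dx": 0,"dy": 0,"dz": -0.3,"roll": 0,"claw": -1},
  {"dx": 0,"dy": 0,"dz": -0.36,"roll": 0,"claw": -1},
])

```text
clock: 9.25
tcp_pos: [0.5812, 0.0662, 0.1072]
orientation: [0.0, 0.574, 0.819, 0.0]
wrist_force: [-0.9, -0.4, -3.4]
finger_gap: 0.0393
grip_force: 91.1
```

Request:
send_rows([
  {"dx": 0,"dy": 0,"dz": -0.05,"roll": 0,"claw": -1},
  {"dx": 0,"dy": 0,"dz": -0.11,"roll": 0,"claw": -1},
  {"dx": 0,"dy": 0,"dz": -0.17,"roll": 0,"claw": -1},
  {"dx": 0,"dy": 0,"dz": -0.22,"roll": 0,"claw": -1},
  {"dx": 0,"dy": 0,"dz": -0.24,"roll": 0,"claw": -1},
])

```text
clock: 9.88
tcp_pos: [0.5812, 0.0662, 0.1012]
orientation: [0.0, 0.574, 0.819, 0.0]
wrist_force: [-1.5, -1.2, -4.1]
finger_gap: 0.0392
grip_force: 91.1
```

```bash
python3 - <<'E'
from h import *
import pickle
s=get_state();print(s["clock"],s["tcp_pos"].round(4),s["wrist_force"].round(2),s["ft_torque"].round(3))
c=read_camera("side");pickle.dump(c,open("k4.pkl","wb"))
cv2.imwrite("pics/k4.png",cv2.resize(c["image"][265:325,272:352],(800,600),interpolation=cv2.INTER_CUBIC))
E
```

```text
9.875 [0.5812 0.0662 0.1012] [-1.46 -1.15 -4.14] [ 0.036 -0.022  0.045]
```

View pics/k4.png

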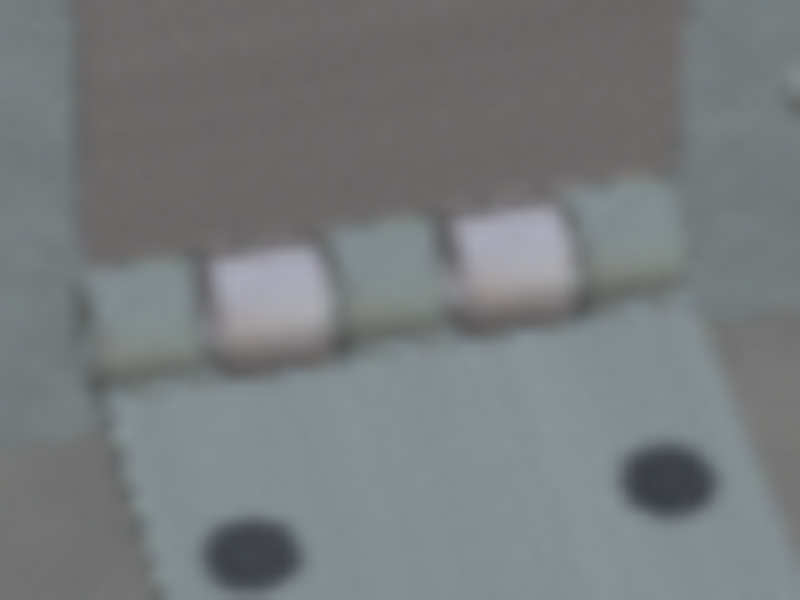

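The image shows the barrels nearly in line: foot at x 85–197, 335–440 and 562–687, mast at 207–332 and 455–577. About 5 mm of descent is left, which agrees with the height from the TCP (0.1012 now, about 0.096 to go).

Request:
send_rows([
  {"dx": 0,"dy": 0,"dz": -0.04,"roll": 0,"claw": -1},
  {"dx": 0,"dy": 0,"dz": -0.09,"roll": 0,"claw": -1},
  {"dx": 0,"dy": 0,"dz": -0.14,"roll": 0,"claw": -1},
  {"dx": 0,"dy": 0,"dz": -0.18,"roll": 0,"claw": -1},
  {"dx": 0,"dy": 0,"dz": -0.2,"roll": 0,"claw": -1},
])

```text
clock: 10.55
tcp_pos: [0.5811, 0.0662, 0.0962]
orientation: [-0.0, 0.574, 0.819, -0.0]
wrist_force: [-0.3, -0.7, -5.3]
finger_gap: 0.0389
grip_force: 91.1
```

Request:
send_rows([
  {"dx": 0,"dy": 0,"dz": 0,"roll": 0,"claw": -1},
  {"dx": 0,"dy": 0,"dz": 0,"roll": 0,"claw": -1},
  {"dx": 0,"dy": 0,"dz": 0,"roll": 0,"claw": -1},
  {"dx": 0,"dy": 0,"dz": 0,"roll": 0,"claw": -1},
  {"dx": 0,"dy": 0,"dz": 0,"roll": 0,"claw": -1},
])

```text
clock: 11.18
tcp_pos: [0.5812, 0.0662, 0.0963]
orientation: [0.0, 0.574, 0.819, 0.0]
wrist_force: [0.2, -0.1, -3.4]
finger_gap: 0.0392
grip_force: 91.1
```

```bash
cat > e.py <<'E'
from h import *
import pickle,sys
s=get_state();print(s["clock"],s["tcp_pos"].round(4),s["wrist_force"].round(2),s["ft_torque"].round(3))
c=read_camera("side");pickle.dump(c,open(sys.argv[1]+".pkl","wb"))
r=np.radians(109.95);x=np.array([np.cos(r),np.sin(r)]);y=np.array([-x[1],x[0]]);F=np.array([.5448,.1666,.066])
# profiles perpendicular (vertical in image) through each barrel's middle, and along hinge line at the axis
im=cv2.GaussianBlur(c["image"],(1,1),0).astype(np.float32);d=im[...,2]-im[...,0]
for Y in(-.042,-.021,0,.021,.042):
    u=P(c,F+np.r_[Y*y,0])[0];rows=np.arange(-10,11);g=im[...,1]
    col=cv2.remap(g,np.full((21,1),u[0],np.float32),(u[1]+rows).astype(np.float32)[:,None],cv2.INTER_LINEAR).ravel()
    print(int(Y*1000),u.round(1),col.astype(int))
Ys=np.arange(-.054,.0541,.001);U=np.array([P(c,F+np.r_[Y*y,.003])[0] for Y in Ys],np.float32)
b=cv2.remap(d,U[:,:1].copy(),U[:,1:].copy(),cv2.INTER_LINEAR).ravel();print("R-B along hinge, 1 mm",b.astype(int))
E
python3 e.py k5
```

```text
11.175 [0.5812 0.0662 0.0963] [ 0.2  -0.11 -3.43] [-0.053 -0.008 -0.019]
-42 [286.6 298.5] [103 102 103 108 120 132 139 141 141 140 138 131 121 112 114 124 132 138
 139 139 139]
-21 [298.7 296.4] [102 102 103 106 111 125 151 165 168 168 168 168 163 153 138 127 129 138
 141 142 142]
0 [310.8 294.3] [103 102 103 108 118 131 138 140 141 140 138 133 122 111 114 129 136 140
 143 143 144]
21 [322.7 292.2] [103 103 104 108 113 127 153 166 168 168 168 168 164 153 138 130 134 142
 145 143 143]
42 [334.6 290.2] [103 104 104 108 120 132 138 141 140 140 138 133 122 111 112 128 136 139
 141 141 141]
R-B along hinge, 1 mm [ -6  -5  -4  -5  -5  -6  -7  -8  -9  -9  -9 -10 -10 -10 -11 -11 -11 -10
  -9  -8  -6  -4  -4  -5  -8 -11 -12 -13 -12 -13 -13 -13 -13 -13 -14 -14
 -14 -13 -13 -12 -12 -11  -9  -7  -5  -6  -6  -7  -8  -8  -8  -9 -10 -10
 -10 -10 -10 -10 -10 -10  -9  -8  -6  -4  -3  -4  -7  -9 -11 -13 -13 -13
 -13 -13 -13 -13 -13 -14 -13 -13 -13 -13 -12 -12 -11  -9  -7  -6  -6  -7
  -7  -8  -8  -9 -10 -10 -11 -11 -10 -10 -10 -11 -11 -10  -9  -9  -8  -8
  -8]
```

```bash
python3 - <<'E'
from h import *
import pickle
r=np.radians(109.95);x=np.array([np.cos(r),np.sin(r)]);y=np.array([-x[1],x[0]])
def prof(c,p,sx=0):
    u=P(c,p)[0];k=np.arange(-12,13);g=c["image"].astype(np.float32)
    f=lambda ch:cv2.remap(g[...,ch].copy(),np.full((25,1),u[0]+sx,np.float32),(u[1]+k).astype(np.float32)[:,None],cv2.INTER_LINEAR).ravel().astype(int)
    # radius in px
    print(u.round(1),"tangents",(P(c,p+np.r_[.0076*x,-.0093])[0]-u).round(1),(P(c,p+np.r_[-.0076*x,.0093])[0]-u).round(1));print(f(1));print(f(2)-f(0))
for nm,tcp in(("c2",[.58372,.06312,.17839]),("k3",[.5813,.0661,.1315]),("k4",[.5812,.0662,.1012]),("k5",[.5812,.0662,.0963])):
    c=pickle.load(open(nm+".pkl","rb"));c=c["side"] if "side" in c else c;tcp=np.array(tcp)
    for Y in(-.021,.021): print(nm,"mast",Y,end=" ");prof(c,tcp+np.r_[.1067*x+Y*y,.017-.048])
    if nm=="c2":
        for Y in(-.042,0,.042): print("foot",Y,end=" ");prof(c,np.array([.5448,.1666,.066])+np.r_[Y*y,0])
E
```

```text
c2 mast -0.021 [297.1 258.9] tangents [1.1 7.4] [-1.1 -7.4]
[102 101 101 102 102 103 118 150 164 167 168 169 169 165 159 145 128 112
  98  98 108 118 121 122 120]
[  5   4   4   4   3   2  -2 -10 -14 -14 -13 -11  -8  -3   1   5   5   5
   4   2  -5  -7  -9  -9  -9]
c2 mast 0.021 [322.4 254.9] tangents [1.1 7.3] [-1.1 -7.3]
[103 103 103 103 105 108 118 148 163 168 168 168 168 166 159 145 129 112
  98  95 109 119 121 122 123]
[  5   5   4   5   4   2  -2  -9 -13 -14 -14 -12  -8  -3   2   4   6   5
   3   1  -6  -8  -9  -9 -10]
foot -0.042 [286.6 298.5] tangents [1. 7.] [-1.1 -7. ]
[121 121 121 123 129 136 139 139 140 140 140 140 137 131 121 111 114 125
 133 139 140 140 140 140 141]
[ -9  -9  -9  -9 -10 -12 -12 -13 -14 -14 -13 -10  -6  -2   0   0  -4  -9
 -11 -13 -14 -14 -13 -14 -14]
foot 0 [310.8 294.3] tangents [1. 7.] [-1. -7.]
[122 122 122 122 127 135 137 139 139 141 141 140 138 133 122 112 114 129
 136 141 142 143 144 144 144]
[ -9  -9 -10  -9  -9 -11 -13 -14 -13 -13 -13  -9  -6  -3   0   0  -5 -11
 -12 -13 -14 -14 -15 -14 -14]
foot 0.042 [334.6 290.2] tangents [1.  6.9] [-1.  -6.9
[... 1088 characters left out ...]
 157 166 168 168 169 167 161 149 132 115
 104 112 132 143 145 144 144]
[  4   4   4   4   4   3   2  -5 -12 -13 -12 -11 -10  -5   1   4   6   5
   2  -5 -11 -14 -14 -15 -14]
k5 mast -0.021 [298.7 296.6] tangents [1. 7.] [-1. -7.]
[103 102 102 102 104 107 112 133 156 167 168 168 169 167 161 149 134 127
 132 139 142 142 142 143 143]
[  4   4   4   3   3   4   1  -5 -10 -12 -14 -13 -10  -5  -1   3   3   0
  -8 -12 -14 -14 -14 -13 -13]
k5 mast 0.021 [322.7 292.5] tangents [1.  6.9] [-1.  -6.9]
[103 103 103 103 105 109 115 134 157 167 168 168 168 167 161 149 135 131
 136 143 144 143 144 143 143]
[  4   4   4   4   4   4   1  -5 -11 -14 -14 -13 -10  -5   0   4   3  -3
  -9 -14 -14 -13 -15 -15 -15]
```

The hue and shading edges on both barrels agree: the mast is about 1.15 px low in the side view and about 0.6 mm too far along +y. With the height from the TCP 0.7 mm low, that means shifting about 2 mm back from the slab, 0.6 mm along −y and 0.75 mm up.

Request:
send_rows([
  {"dx": 0.01,"dy": -0.02,"dz": 0.01,"roll": 0,"claw": -1},
  {"dx": 0.03,"dy": -0.04,"dz": 0.02,"roll": 0,"claw": -1},
  {"dx": 0.04,"dy": -0.06,"dz": 0.03,"roll": 0,"claw": -1},
  {"dx": 0.05,"dy": -0.07,"dz": 0.03,"roll": 0,"claw": -1},
  {"dx": 0.05,"dy": -0.07,"dz": 0.03,"roll": 0,"claw": -1},
])

```text
clock: 11.85
tcp_pos: [0.5825, 0.0644, 0.0971]
orientation: [0.0, 0.574, 0.819, 0.0]
wrist_force: [0.5, 0.2, -4.0]
finger_gap: 0.039
grip_force: 91.1
```

Request:
send_rows([
  {"dx": 0,"dy": 0,"dz": 0,"roll": 0,"claw": -1},
  {"dx": 0,"dy": 0,"dz": 0,"roll": 0,"claw": -1},
  {"dx": 0,"dy": 0,"dz": 0,"roll": 0,"claw": -1},
  {"dx": 0,"dy": 0,"dz": 0,"roll": 0,"claw": -1},
  {"dx": 0,"dy": 0,"dz": 0,"roll": 0,"claw": -1},
])

```text
clock: 12.48
tcp_pos: [0.5824, 0.0644, 0.0971]
orientation: [0.0, 0.574, 0.819, 0.0]
wrist_force: [-0.2, -0.2, -3.8]
finger_gap: 0.0391
grip_force: 91.1
```

```bash
python3 e.py k6; python3 - <<'E'
from h import *
import pickle
c=pickle.load(open("k6.pkl","rb"));r=np.radians(109.95);x=np.array([np.cos(r),np.sin(r)]);y=np.array([-x[1],x[0]])
g=c["image"].astype(np.float32);d=g[...,2]-g[...,0];k=np.arange(-3,6)
for Y in(-.042,-.021,0,.021,.042):
    u=P(c,np.array([.5448,.1666,.066])+np.r_[Y*y,0])[0];acc=[cv2.remap(d.copy(),np.full((9,1),u[0]+sx,np.float32),(u[1]-sx*.175+k).astype(np.float32)[:,None],cv2.INTER_LINEAR).ravel() for sx in(-2,-1,0,1,2)]
    print(Y,np.mean(acc,0).round(1))
w=read_camera("wrist")["image"];print("wrist rows",[ [int(v) for v in w[rr,225:410:4,1]] for rr in (40,60)])
E
```

```text
12.475 [0.5824 0.0644 0.0971] [-0.21 -0.18 -3.81] [-0.014  0.042 -0.061]
-42 [286.6 298.5] [102 104 111 124 135 138 139 140 140 140 138 132 122 113 114 125 133 138
 140 140 140]
-21 [298.7 296.4] [102 103 107 115 133 158 167 168 169 170 168 162 151 134 118 112 123 137
 142 142 142]
0 [310.8 294.3] [102 104 110 122 134 139 140 141 140 140 138 133 122 110 114 129 135 140
 143 143 144]
21 [322.7 292.2] [103 104 108 114 130 157 167 168 169 170 169 162 151 134 119 114 127 140
 143 144 143]
42 [334.6 290.2] [104 104 110 122 134 139 139 141 141 140 138 132 121 111 112 128 135 139
 140 140 141]
R-B along hinge, 1 mm [ -6  -5  -5  -5  -5  -7  -8  -8  -9  -9 -10 -10 -10 -10 -11 -10 -10 -10
 -10  -8  -6  -4  -3  -4  -6  -7  -8  -8  -9  -9 -10 -10 -10 -11 -11 -11
 -11 -11 -11 -10  -9  -7  -5  -5  -5  -6  -6  -7  -7  -8  -8  -9 -10 -11
 -11 -10 -10 -10 -10 -10  -9  -9  -6  -3  -3  -3  -4  -6  -7  -8  -9  -9
  -9 -10 -10 -11 -11 -11 -11 -11 -10 -10  -9  -9  -9  -7  -5  -6  -6  -7
  -7  -8  -9  -9 -10  -9 -10 -10 -10 -10 -10 -10 -10  -9  -9  -9  -9  -9
  -9]
-0.042 [-13.1 -11.9  -9.7  -6.5  -2.6  -0.4  -0.3  -4.3  -9. ]
-0.021 [-14.  -12.6 -10.1  -6.2  -1.5   2.5   4.4   4.5   0.4]
0 [-13.4 -12.3  -9.4  -5.9  -2.2  -0.   -0.1  -4.5  -9.2]
0.021 [-13.8 -12.6  -9.9  -5.7  -0.8   2.8   4.7   4.2  -0.5]
0.042 [-13.6 -12.2  -9.3  -6.1  -2.2   0.3   0.1  -3.9  -9.9]
wrist rows [[66, 68, 67, 67, 64, 69, 180, 176, 174, 172, 175, 170, 165, 169, 170, 172, 172, 170, 168, 171, 173, 173, 172, 176, 168, 172, 179, 172, 173, 171, 172, 173, 173, 174, 173, 173, 176, 176, 174, 176, 174, 173, 65, 67, 67, 65, 67], [139, 138, 139, 141, 131, 134, 162, 172, 175, 169, 175, 173, 164, 166, 171, 172, 172, 172, 169, 171, 170, 171, 171, 175, 168, 173, 175, 172, 177, 170, 171, 174, 172, 174, 174, 173, 175, 176, 174, 173, 174, 179, 78, 141, 144, 137, 138]]
```

The hue profiles of all five barrels now match within 0.1 px. The gaps are symmetric, the height from the TCP gives a tube axis of 114.1 mm, and the force is only the mast's weight. I'm handing in.

```bash
python3 -c "
from workcell import hand_in;print(hand_in())"
```

```text
the job is handed in; nothing more can be done
None
```

I handed in the job at about 12.5 s with the mast held by the gripper alone at the foot: its knuckles sit in the gaps, the bores line up to within what the side camera can resolve, and the wrist reads only the mast's weight. By the cameras it is level to about 0.6°, and the hand-in gave no verdict.

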